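# Load two headspace vials and lift the carrier

## Task

Load the two tall capped glass vials standing on the bench into the two empty pockets of the grey vial carrier, one in each, standing fully down. Then take the carrier by its bar handle, lift it straight up out of its dock without tipping it, and finish still holding it by the handle, level and still, about 10 cm above the dock, with all four vials in it. Leave everything else on the bench where it stands.

Things in the scene. Friction and masses are not known exactly. Their poses are not given: they have to be found in the camera images.
- carrier: grey plastic vial carrier, a block 130 (x) x 140 (y) x 36 (z) mm with four round pockets in its top, 26 mm wide and 26 mm deep (chamfered mouth), and a straight bar handle over its middle line. It sits loose in the dock. About 0.45 kg empty (0.3 to 0.65). Origin: centre of its underside.
- handle (a point): centre of the carrier's handle bar, 76 mm above the carrier's underside. The aluminium bar runs along the carrier's x axis, 122 mm long, 14 mm wide (y), 12 mm tall, on posts at x = +-56 mm; 34 mm of free space between bar and block. Pinch it across its width from above, at its middle, between the vials. Axes as the carrier's.
- pocket0 (a point): centre of a carrier pocket's floor, at carrier x = 40, y = 45 mm, 10 mm above the carrier's underside; the mouth is 26 mm above this point. holds vial seated0 from the start. Axes as the carrier's.
- pocket1 (a point): centre of a carrier pocket's floor, at carrier x = 40, y = -45 mm, 10 mm above the carrier's underside; the mouth is 26 mm above this point. empty at the start. Axes as the carrier's.
- pocket2 (a point): centre of a carrier pocket's floor, at carrier x = -40, y = 45 mm, 10 mm above the carrier's underside; the mouth is 26 mm above this point. empty at the start. Axes as the carrier's.
- pocket3 (a point): centre of a carrier pocket's floor, at carrier x = -40, y = -45 mm, 10 mm above the carrier's underside; the mouth is 26 mm above this point. holds vial seated3 from the start. Axes as the carrier's.
- vial_a: a clear glass crimp-cap vial: 23 mm diameter, 75 mm tall, straight glass sides up to 60 mm, 21 mm aluminium cap on the top 11 mm, paper band at 41-53 mm, about 30 g. Origin: centre of its underside, z up along it. It stands on the bench, to be loaded.
- vial_b: a second vial like vial_a, also standing on the bench to be loaded. Origin: centre of its underside.
- seated0: a vial like vial_a, already standing in pocket0; it stays there. Origin: centre of its underside.
- seated3: a vial like vial_a, already standing in pocket3; it stays there. Origin: centre of its underside.
- dock: fixed steel dock plate on the bench, 160 x 170 mm; the carrier rests on its top face, 12 mm above the bench, inside a rim 8 mm high with 3 mm of play all round. Origin: centre of its underside, on the bench. Axes as the carrier's at the start.
- short_vial: bystander: the short vial, same shape but only 42 mm tall, 23 mm diameter. Origin: centre of its underside.
- jar: bystander: a squat amber jar, 36 mm diameter, 50 mm tall. Origin: centre of its underside.
- reagent: bystander: an amber bottle with blue cap, 36 mm diameter, 85 mm tall. Origin: centre of its underside.
- beaker: bystander: a small open glass beaker, 40 mm diameter, 55 mm tall. Origin: centre of its underside.
- wrench: bystander: a steel wrench, 130 mm long, lying flat. Origin: on its underside.
- driver: bystander: a screwdriver, 160 mm long, lying flat. Origin: on its underside.

How it is judged:
By the outcome, as a careful person would: the job done as asked, in the order asked, and still so for the second after the job is handed in, while the arm keeps its last pose, push and grip.
It also fails if it takes over 72 s, if anything falls off the work surface, if the arm or the gripper's body presses on something with over 40 N, if the wrist force passes 120 N, or if a joint passes its speed limit or range.

## Robot

A 6-joint arm with a two-finger parallel gripper is mounted at the origin on the work surface. World frame = base frame: x ahead of the robot, y to its left, z up, the work surface at z = 0. Lengths are in mm, angles in rad, forces in N, time in s.
With the tool pointing down it reaches from about 275 to 775 mm from the base axis. Payload 14.6 kg.
Tool frame: the origin (TCP) lies where the fingers leave the gripper's body, on its centre line; the fingertips stand 73 mm ahead of it and the grasp point (between the pads) lies 54 mm ahead of it; z points along the fingers, y is the line along which they close (so a half turn about z gives the same grasp; the last joint's range is limited). The gripper opens to 85 mm and grips with 20 to 120 N. Pads are 22 mm wide; open, the fingers measure 114 mm over their backs; the gripper's body (76 mm by 85 mm) begins 54 mm behind the grasp point. The pads swing forward as they close: fully open they stand 13 mm farther back than shut.
Start: joints at [1.008, 0.263, -0.048, 1.259, 0, 1.415], TCP at [208.215, 481.949, 303.878] pointing down, gripper open.
Joint ranges: [-2.65, 2.65], [-0.89, 1.7], [-1.18, 1.37], [-2.13, 2.11], [-1.35, 1.29], [-3.14, 3.14]. Speed limits (rad/s): [1.89, 1.89, 2.57, 2.79, 3.14, 3.14].

## Interface

Orientations are given as a unit quaternion [x, y, z, w].
In Python, from station import env, vision, finder gives the robot as it stands. The module is installed in compiled form; this text tells all that it offers. Calls block until the motion is done:
- env.move_to(position, orientation): joint-space move of the TCP to a pose.
- env.movel(position, orientation=None, max_speed=150): straight line of the TCP; orientation=None keeps the orientation; max_speed is the mean speed in mm/s.
- env.set_joints(angles): joint-space move.
- env.set_gripper(opening, strength=None): finger opening in mm; strength is the grip in N (None keeps the last); returns when the fingers have stopped.
- env.hold(seconds).
- env.solve_ik(position, orientation): joint angles nearest the present ones, or None.
- vision.get_image(name): name is "side" or "top" or "wrist"; returns a dict with "img" (480x640x3 uint8, red, green, blue), "fx", "fy", "cx", "cy" (pixels), "eye" and "attitude" of the camera in the world; the wrist camera has in their place "T_tool_cam" (4x4, takes a point from camera to tool coordinates, whose origin is the TCP and whose axes are the flange's). Camera axes: x right, y down, z forward; pixel columns grow to the right and rows downward; lengths in mm; the calibration is good to about 2 mm. A picture is of the moment at which its call begins: read the wrist's pose just before it. There is no depth.
A pose or a line that the arm cannot do raises env.Unreachable and nothing moves.
- env.close_job(): hands the job in; it is judged then, once.
Trained networks look in a picture, given as the dict that the camera call returned (one of the last four; its "shot" number tells which), for a name from the list of things; names that differ only in an ending like _2 or _b are one class to them, and where a whole thing is asked for, a point or a joint stands for the part that bears it (a point fixed in the world has none). Each returns a list of dicts, best first, with "conf" (0 to 1); they miss things now and then, are a little off and sometimes report something else, mostly with a low value. They report only what shows in the picture. A call takes as long as a camera call.
- finder.outline_of(picture, query): "mask" (480x640 bool, what is visible of it) and "bbox" ([left, top, right, bottom] in pixels, round what is visible of it).
Readings, each from a call of its own:
- env.current_clock(): time.
- env.current_joints(): joint angles.
- env.current_qd(): joint speeds.
- env.current_effort(): joint torques, N m.
- env.current_eef_pos(): TCP position.
- env.current_tool_rot(): TCP orientation.
- env.current_wrist_force(): force on the tool from outside, world axes, zero at the start.
- env.current_ft_torque(): the same for the moment, N m.
- env.current_opening(): finger opening in mm.
- env.current_gripper_force(): force on a finger pad.
Only numpy, scipy, OpenCV 4.12 (cv2) and the standard library are available. Lean on these libraries where they do the work, as an engineer would, in place of code of your own. Each camera call takes 0.05 s, during which the arm holds its last target. There are 200 camera calls.

## Working session

There is one attempt and no reset: what is moved stays moved. The work goes in short steps, each a Python script; the robot and the scene stay as the last script left them, time stands still between calls to the robot, and variables do not carry over. Pictures are saved under pics/ and viewed, at most 10 in all, crops included, and the job is handed in when it is done.

```bash
mkdir -p pics; python3 - <<'E'
from station import env, vision, finder
import cv2,numpy as np
for c in ["top","side"]:
    p=vision.get_image(c); cv2.imwrite(f"pics/{c}0.png",p["img"][:,:,::-1])
    print(c,p["fx"],p["fy"],p["cx"],p["cy"],p["eye"],p["attitude"])
    for n in ["vial_a","carrier","seated0","dock","handle","short_vial"]:
        print(n,[(round(d["conf"],2),list(map(int,d["bbox"])),int(d["mask"].sum())) for d in finder.outline_of(p,n)])
p=vision.get_image("wrist");print(p["T_tool_cam"],p["fx"],env.current_tool_rot(),env.current_clock())
E
```

```text
top 513.1292101218944 513.1292101218944 312.5772730631775 235.54701212531273 [516.22694826   6.91612632 985.11631599] [ 0.70850016 -0.70556     0.01395963 -0.00421221]
vial_a [(0.68, [188, 205, 208, 219], 230), (0.57, [483, 277, 510, 285], 301)]
carrier [(0.88, [351, 180, 436, 261], 5256)]
seated0 [(0.75, [411, 239, 426, 252], 173), (0.65, [367, 191, 382, 203], 173)]
dock [(0.63, [343, 173, 442, 270], 1840)]
handle [(0.6, [352, 182, 437, 262], 5191)]
short_vial [(0.61, [473, 215, 495, 228], 174)]
side 522.6181979826023 522.6181979826023 326.27196692949593 239.9891971196486 [ 209.28888999 -769.28665562  734.88699208] [ 0.87066452 -0.20749064  0.09233782 -0.43630798]
vial_a [(0.77, [350, 392, 371, 430], 538), (0.65, [286, 198, 296, 229], 278)]
carrier [(0.71, [318, 276, 408, 353], 4506)]
seated0 [(0.9, [339, 305, 353, 332], 377), (0.7, [365, 265, 372, 279], 171)]
dock [(0.58, [305, 297, 414, 366], 1718), (0.4, [320, 278, 408, 354], 4446)]
handle [(0.8, [316, 281, 407, 356], 4459), (0.59, [349, 389, 372, 431], 577)]
short_vial [(0.72, [404, 368, 423, 391], 284)]
[[-4.95720576e-06 -9.49080785e-01 -3.15032797e-01  8.13080150e+01]
 [ 1.00000000e+00  2.31801361e-06 -2.27188661e-05  8.82397462e-01]
 [ 2.22922896e-05 -3.15032797e-01  9.49080785e-01 -6.97270682e+01]
 [ 0.00000000e+00  0.00000000e+00  0.00000000e+00  1.00000000e+00]] 409.98449981593984 [ 2.02494597e-01  9.79283380e-01 -2.55102867e-05 -4.07500329e-07] 0.75
```

View pics/top0.png

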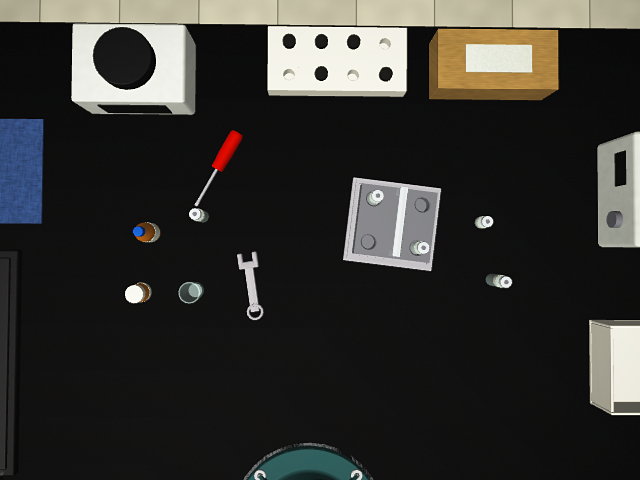

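View pics/side0.png

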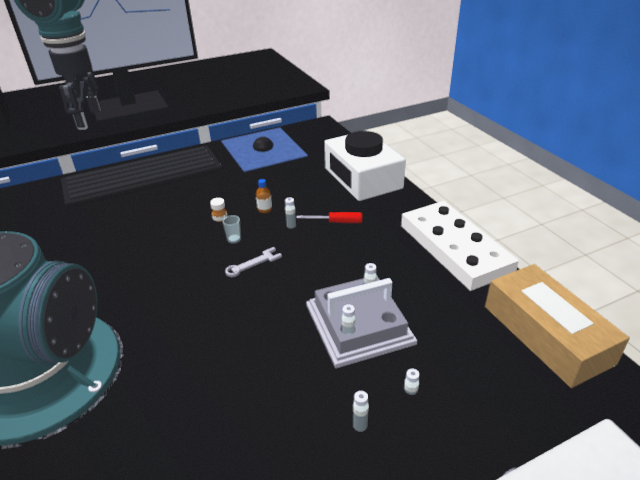

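```bash
cat > h.py <<'E'
from station import env, vision, finder
import cv2,numpy as np
from scipy.spatial.transform import Rotation as R
from scipy.optimize import least_squares
def quat(yaw):  # tool down, tool x axis at world angle yaw
    return [np.cos(yaw/2),np.sin(yaw/2),0,0]
def shot(name):
    pos=np.array(env.current_eef_pos()); q=env.current_tool_rot()
    p=vision.get_image(name)
    if name=="wrist":
        T=np.eye(4);T[:3,:3]=R.from_quat(q).as_matrix();T[:3,3]=pos
        p["W"]=T@np.array(p["T_tool_cam"])
    else:
        T=np.eye(4);T[:3,:3]=R.from_quat(p["attitude"]).as_matrix();T[:3,3]=p["eye"];p["W"]=T
    return p
def proj(p,X):
    W=p["W"];c=(np.atleast_2d(X)-W[:3,3])@W[:3,:3]
    return np.c_[p["fx"]*c[:,0]/c[:,2]+p["cx"],p["fy"]*c[:,1]/c[:,2]+p["cy"]]
def plane(p,uv,z):
    uv=np.atleast_2d(uv);d=np.c_[(uv[:,0]-p["cx"])/p["fx"],(uv[:,1]-p["cy"])/p["fy"],np.ones(len(uv))]@p["W"][:3,:3].T
    e=p["W"][:3,3];return (e+d*((z-e[2])/d[:,2])[:,None])[:,:2]
t=np.linspace(0,2*np.pi,36)
def ring(r,z): return np.c_[r*np.cos(t),r*np.sin(t),z+0*t]
VIAL=np.vstack([ring(11.5,0),ring(11.5,60),ring(10.5,64),ring(10.5,75)])
def fitvial(obs,x0):
    "obs: list of (picture,bbox)"
    def f(x):
        r=[]
        for p,b in obs:
            q=proj(p,VIAL+[x[0],x[1],0]);r+=list(np.r_[q.min(0),q.max(0)]-(np.array(b)+[0,0,1,1]*0))
        return r
    s=least_squares(f,x0);return s.x,np.round(s.fun,1)
E
python3 - <<'E'
from h import *
T=shot("top");S=shot("side")
bt=[d["bbox"] for d in finder.outline_of(T,"vial_a")];bs=[d["bbox"] for d in finder.outline_of(S,"vial_a")]
for i,j in((0,1),(1,0)):
    print(bt[i],fitvial([(T,bt[i]),(S,bs[j])],[500,0]),fitvial([(T,bt[i])],[500,0])[0])
c=plane(T,[(376,197),(420,247)],97);print("caps",c,c.mean(0))
d=c[0]-c[1];print("yaw",np.arctan2(d[1],d[0])-np.arctan2(45,40),np.hypot(*d))
for y in(np.pi/2,-np.pi/2,0,np.pi):
  for P in([497,215,260],[530,-140,260],[420,-325,260]): print(y,P,env.solve_ik(P,quat(y)))
E
```

```text
Traceback (most recent call last):
  File "h.py", line 32, in fitvial
    s=least_squares(f,x0);return s.x,np.round(s.fun,1)
  File "h.py", line 30, in f
    q=proj(p,VIAL+[x[0],x[1],0]);r+=list(np.r_[q.min(0),q.max(0)]-(np.array(b)+[0,0,1,1]*0))
                                                                   ~~~~~~~~~~~^~~~~~~~~~~~
ValueError: operands could not be broadcast together with shapes (4,) (0,)
```

```bash
sed -i 's/-(np.array(b)+\[0,0,1,1\]\*0)/-np.array(b)/' h.py
python3 - <<'E'
from h import *
T=shot("top");S=shot("side")
bt=[d["bbox"] for d in finder.outline_of(T,"vial_a")];bs=[d["bbox"] for d in finder.outline_of(S,"vial_a")]
print(bt,bs)
bt.sort(key=lambda b:b[0]);bs.sort(key=lambda b:b[0])
for i,j in((0,0),(-1,-1)):
    print(bt[i],fitvial([(T,bt[i]),(S,bs[j])],[500,0]),fitvial([(T,bt[i])],[500,0])[0])
c=plane(T,[(376,197),(420,247)],97);print("caps",c,c.mean(0))
d=c[0]-c[1];print("yaw",np.arctan2(d[1],d[0])-np.arctan2(45,40),np.hypot(*d))
for y in(np.pi/2,-np.pi/2,0,np.pi):
  for P in([497,215,260],[530,-140,260],[420,-325,260]): print(y,P,np.round(env.solve_ik(P,quat(y)),2))
E
```

```text
[[484.4, 275.5, 511.8, 287.3], [189.2, 208.1, 208.0, 218.5]] [[350.5, 391.5, 373.2, 432.2], [284.5, 198.9, 294.3, 229.1], [314.3, 276.8, 407.2, 354.7], [340.8, 302.5, 356.2, 333.5]]
[189.2, 208.1, 208.0, 218.5] (array([578.1390222 , 203.60045502]), array([-0.6, -0.7,  1. ,  3.5,  0.7, -2.1,  2.1, -1.1])) [580.53165748 203.93074664]
[484.4, 275.5, 511.8, 287.3] (array([ 458.54479097, -352.07485281]), array([ 1.4, -2.1,  1.1,  0.5,  2.6, -1.1, -4.5, -0.3])) [ 457.24023678 -349.68316624]
caps [[ 606.57155484 -115.24466643]
 [ 520.00802703 -191.81634187]] [ 563.28979093 -153.53050415]
yaw -0.11992830813698563 115.57017706663886
1.5707963267948966 [497, 215, 260] [ 0.26  0.31 -0.1   1.16  0.    1.83]
1.5707963267948966 [530, -140, 260] [-0.41  0.32 -0.09  1.16  0.    1.16]
1.5707963267948966 [420, -325, 260] [-0.81  0.29 -0.13  1.15  0.    0.76]
-1.5707963267948966 [497, 215, 260] [ 0.26  0.31 -0.1   1.16  0.   -1.31]
-1.5707963267948966 [530, -140, 260] [-0.41  0.32 -0.09  1.16  0.   -1.98]
-1.5707963267948966 [420, -325, 260] [-0.81  0.29 -0.13  1.15  0.   -2.38]
0 [497, 215, 260] [ 0.26  0.31 -0.1   1.16  0.   -2.88]
0 [530, -140, 260] [-0.41  0.32 -0.09  1.16  0.    2.73]
0 [420, -325, 260] [-0.81  0.29 -0.13  1.15  0.    2.33]
3.141592653589793 [497, 215, 260] [ 0.26  0.31 -0.1   1.16  0.    0.26]
3.141592653589793 [530, -140, 260] [-0.41  0.32 -0.09  1.16  0.   -0.41]
3.141592653589793 [420, -325, 260] [-0.81  0.29 -0.13  1.15  0.   -0.81]
```

```bash
python3 - <<'E'
from h import *
Y=np.pi/2-.115
for n,P in(("A",[578,204,240]),("C",[563,-153,280]),("B",[458,-351,240])):
    env.move_to(P,quat(Y));p=shot("wrist");cv2.imwrite(f"pics/w{n}.png",p["img"][:,:,::-1]);np.save(f"w{n}.npy",p,allow_pickle=True)
    for q in(["vial_a"] if n!="C" else ["seated0","carrier","handle"]):
        for d in finder.outline_of(p,q):
            print(n,q,d["conf"],d["bbox"],fitvial([(p,d["bbox"])],P[:2]) if n!="C" else "")
            if n=="C" and q=="seated0":
                m=VIAL+[0,0,22]
                s=least_squares(lambda x:np.r_[proj(p,m+[*x,0])[72:].min(0),proj(p,m+[*x,0])[72:].max(0)][:0].tolist() or (proj(p,[[*x,97]])[0]-np.array(d["bbox"]).reshape(2,2).mean(0)),P[:2]);print(s.x)
    print(env.current_clock())
E
python3 -c "
import cv2,numpy as np
a=[cv2.imread(f'pics/w{n}.png') for n in 'AB']
cv2.imwrite('pics/wAB.png',cv2.resize(np.hstack(a),(800,300),interpolation=3))"
```

```text
A vial_a 0.95 [293.4, 203.2, 335.0, 263.7] (array([575.49325252, 205.41859536]), array([ 2.9, -0.9, -2.9,  0.7]))
2.9583
C seated0 0.92 [247.2, 266.2, 283.3, 320.6] 
[ 523.69957928 -185.89272255]
C seated0 0.72 [355.2, 146.9, 399.5, 196.8] 
[ 604.67424269 -112.6470136 ]
C carrier 0.82 [227.7, 130.0, 410.3, 307.1] 
C handle 0.96 [221.6, 129.1, 412.8, 311.5] 
4.5083
B vial_a 0.72 [300.3, 205.1, 332.9, 265.0] (array([ 457.97990722, -351.14812571]), array([-1.6, -1.3,  1.6,  1.1]))
5.5167
```

View pics/wC.png

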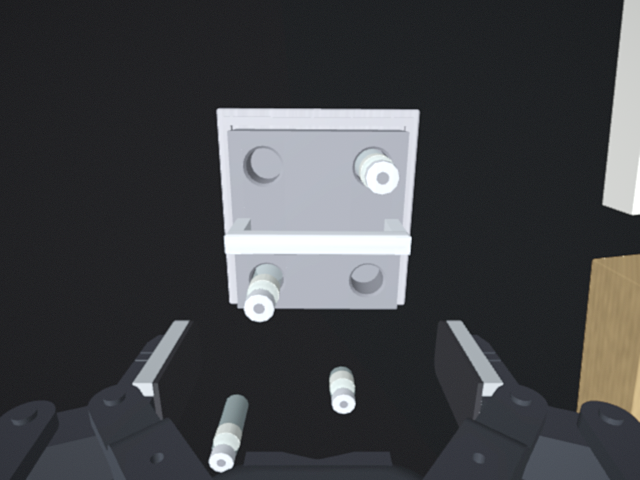

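View pics/wAB.png

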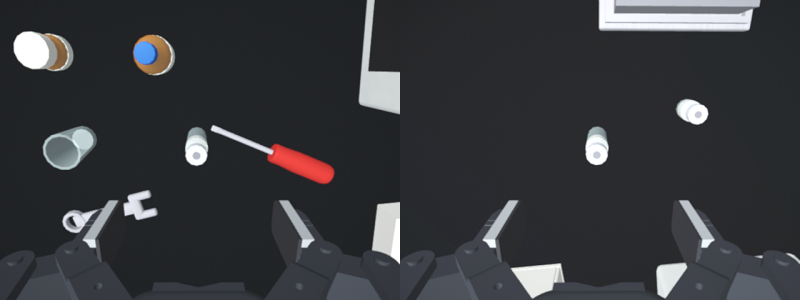

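```bash
cat >> h.py <<'E'
def carr(x,X):
    c,s=np.cos(x[2]),np.sin(x[2]);X=np.atleast_2d(np.array(X,float))
    return np.c_[x[0]+c*X[:,0]-s*X[:,1],x[1]+s*X[:,0]+c*X[:,1],X[:,2]+12]
E
python3 - <<'E'
from h import *
p=np.load("wC.npy",allow_pickle=True).item()
M=[(-40,45,36),(40,-45,36),(-61,7,82),(61,7,82),(-65,70,36),(65,70,36),(-65,-70,36),(65,-70,36),(40,45,85),(-40,-45,85)]
U=np.array([(262.5,164),(366,279),(226,235),(411,234),(228,130),(406,130),(237,309),(397,309),(382,178),(259,309)],float)
s=least_squares(lambda x:(proj(p,carr(x,M))-U).ravel(),[563,-153,-.115],loss="soft_l1");print(s.x);r=(proj(p,carr(s.x,M))-U);print(np.round(r,1).tolist())
im=p["img"][:,:,::-1].copy();k=4;x0,y0=215,115;cr=cv2.resize(im[y0:y0+147,x0:x0+200],None,fx=4,fy=4,interpolation=cv2.INTER_NEAREST)
im2=im[y0:y0+210,x0:x0+210];cr=cv2.resize(im2,None,fx=2.8,fy=2.8,interpolation=cv2.INTER_CUBIC)
def dr(X,col):
    q=proj(p,carr(s.x,X));q=((q+.5-[x0,y0])*2.8).astype(np.int32);cv2.polylines(cr,[q],True,col,1)
for a,b in((-40,45),(40,-45)): dr(ring(13,36)+[a,b,0],(0,0,255))
for a,b in((40,45),(-40,-45)): dr(ring(10.5,85)+[a,b,0],(0,255,0))
dr([(-65,70,36),(65,70,36),(65,-70,36),(-65,-70,36)],(255,0,0));dr([(-61,7,82),(61,7,82),(61,-7,82),(-61,-7,82)],(0,0,255))
cv2.imwrite("pics/ov.png",cr)
E
```

```text
[ 5.62557496e+02 -1.56361577e+02 -1.14586194e-01]
[[0.0, 2.1], [1.3, 0.7], [-2.2, -0.5], [-0.2, 0.6], [-2.1, 0.7], [2.8, 0.8], [0.8, -1.2], [-0.3, -1.1], [0.2, -0.9], [-0.1, -0.7]]
```

View pics/ov.png

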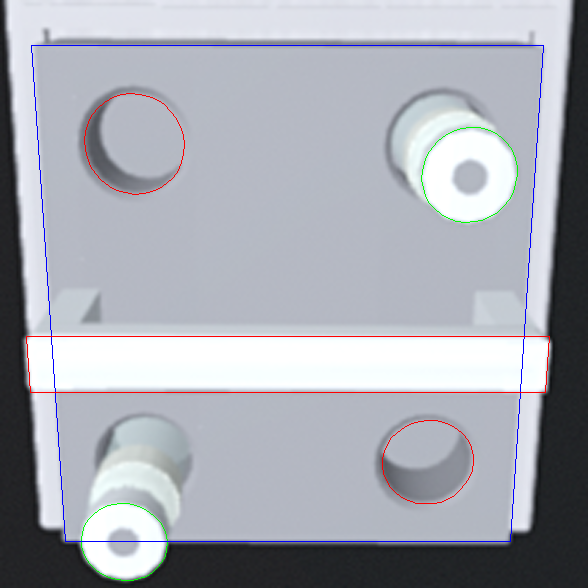

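```bash
cat >> h.py <<'E'
PSI=-.1146;QV=quat(np.pi/2+PSI);CAR=np.array([562.4,-156.0,PSI])
def grasp(x,y,tag):
    env.set_gripper(60,30)
    env.move_to([x,y,200],QV);env.movel([x,y,104],max_speed=150)
    env.set_gripper(15,30);print("grip",env.current_opening(),env.current_gripper_force())
    env.movel([x,y,240],max_speed=200);p=shot("wrist")
    cv2.imwrite(f"pics/hand{tag}.png",p["img"][:,:,::-1]);np.save(f"hand{tag}.npy",p,allow_pickle=True)
    print(env.current_opening(),env.current_eef_pos(),proj(p,[[x,y,211]]),env.current_clock())
    for d in finder.outline_of(p,"vial_a"):
        print(d["conf"],d["bbox"])
E
python3 - <<'E'
from h import *
grasp(458,-351,"B")
p=np.load("handB.npy",allow_pickle=True).item();im=p["img"][200:480,160:480,::-1].copy()
e=np.array(env.current_eef_pos())
for r,z in((10.5,75),(11.5,60),(11.5,0)):
    q=proj(p,ring(r,z-104)+e);cv2.polylines(im,[(q+.5-[160,200]).astype(np.int32)],True,(0,0,255),1)
cv2.imwrite("pics/handBc.png",cv2.resize(im,None,fx=2,fy=2))
E
```

```text
grip 21.902768509033184 31.666288123524282
22.32977614517405 [ 457.64987835 -350.62228029  238.65683435] [[319.28321086 405.69736412]] 8.2667
0.92 [283.9, 269.5, 351.7, 424.4]
```

View pics/handBc.png

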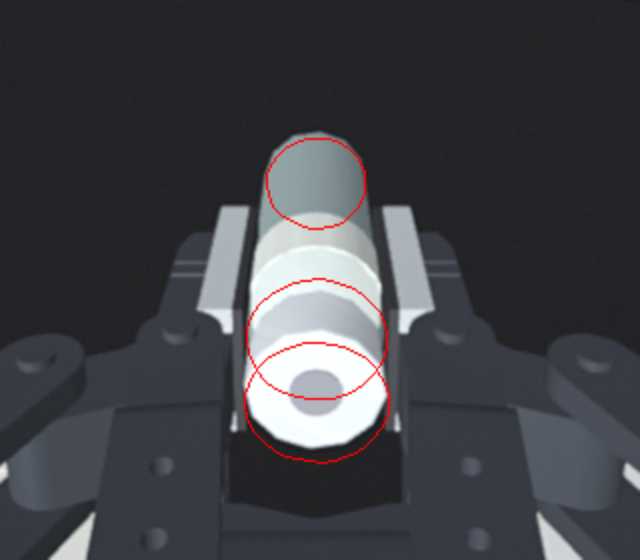

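```bash
cat >> h.py <<'E'
def hover(pk,tag,d=(0,0),z=162):
    P=carr(CAR,(*pk,36))[0]; P[:2]+=d
    env.move_to([P[0],P[1],230],QV);env.movel([P[0],P[1],z],max_speed=150);env.hold(.4)
    look(pk,tag,P)
def look(pk,tag,P):
    e=np.array(env.current_eef_pos());p=shot("wrist");print("cmd",P,"act",e,env.current_opening(),env.current_clock())
    q=proj(p,[[*P[:2],48]])[0];print(q)
    x0,y0=max(0,int(q[0])-80),max(0,int(q[1])-80);k=4.2
    im=cv2.resize(p["img"][y0:y0+140,x0:x0+160,::-1],None,fx=k,fy=k,interpolation=cv2.INTER_CUBIC)
    def dr(X,c): cv2.polylines(im,[((proj(p,X)+.5-[x0,y0])*k).astype(np.int32)],True,c,1)
    dr(ring(13,48)+[*carr(CAR,(*pk,0))[0][:2],0],(0,0,255));dr(ring(11.5,-104)+e,(0,255,0))
    cv2.imwrite(f"pics/{tag}.png",im);np.save(f"{tag}.npy",p,allow_pickle=True)
E
python3 - <<'E'
from h import *
print(env.current_eef_pos()); hover((40,-45),"hovB")
E
```

```text
[ 457.64230994 -350.64325499  238.64473697]
cmd [ 596.99190468 -205.27880001   48.        ] act [ 597.09532707 -205.29582717  162.34096634] 21.86698862124045 10.1917
[317.36377902 282.82631002]
```

View pics/hovB.png

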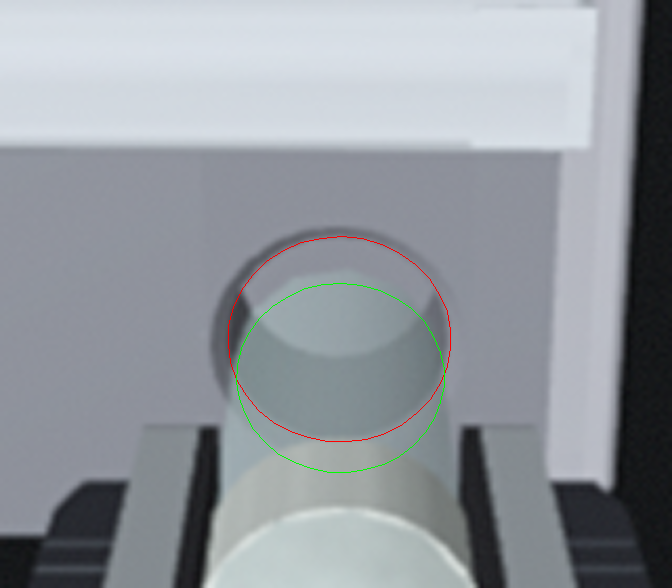

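```bash
cat >> h.py <<'E'
def shift(P,d): # d in carrier axes
    c,s=np.cos(PSI),np.sin(PSI);return np.array([P[0]+c*d[0]-s*d[1],P[1]+s*d[0]+c*d[1]])
def insert(pk,d,zs=(152,146,140,134,130,128,127,126,125)):
    P=shift(carr(CAR,(*pk,0))[0],d);env.movel([*P,162],max_speed=60);env.hold(.2);f0=np.array(env.current_wrist_force());t0=np.array(env.current_ft_torque())
    for z in zs:
        env.movel([*P,z],max_speed=60);env.hold(.1)
        f=np.array(env.current_wrist_force())-f0;e=np.array(env.current_eef_pos());print(z,np.round(e,2),np.round(f,2),np.round(np.array(env.current_ft_torque())-t0,2),round(env.current_opening(),1))
        if np.linalg.norm(f)>6: print("contact");break
    return P
E
python3 - <<'E'
from h import *
insert((40,-45),(-.8,-1.4));print(env.current_clock())
E
```

```text
152 [ 595.97 -206.54  151.91] [-0.1  -0.15  0.13] [-0.05  0.03  0.04] 21.8
146 [ 595.99 -206.56  145.96] [ 0.07 -0.42 -0.23] [-0.02 -0.    0.07] 21.7
140 [ 595.98 -206.54  139.95] [-0.01 -0.59 -0.69] [0.03 0.01 0.1 ] 22.2
134 [ 595.99 -206.54  133.93] [-0.51 -0.78 -0.66] [-0.01  0.05  0.04] 21.8
130 [ 596.   -206.56  129.97] [-0.29  0.41 -0.82] [ 0.04 -0.06  0.05] 22.1
128 [ 596.03 -206.57  128.01] [-0.36  0.42 -0.56] [-0.01  0.04  0.06] 21.9
127 [ 596.04 -206.58  127.01] [-0.49 -0.34  0.41] [-0.08 -0.02  0.04] 22.0
126 [ 596.14 -206.63  126.6 ] [-1.99 -0.15  6.65] [ 0.2   0.45 -0.01] 21.9
contact
13.5083
```

```bash
python3 - <<'E'
from h import *
e=env.current_eef_pos()
env.set_gripper(42);env.movel([e[0],e[1],240],max_speed=150)
grasp(576,206,"A")
hover((-40,45),"hovA",shift((0,0),(-.8,-.7)))
E
```

```text
grip 21.92159417315834 29.30478515705545
21.94902637324083 [575.53425874 205.89608909 238.63152933] [[319.55530172 404.54435853]] 18.6917
0.75 [282.7, 272.9, 353.6, 430.4]
cmd [ 526.93329831 -107.32512895   48.        ] act [ 527.05714918 -107.37924155  162.34069902] 21.802853218229046 21.0
[317.29096335 282.7755684 ]
```

View pics/hovA.png

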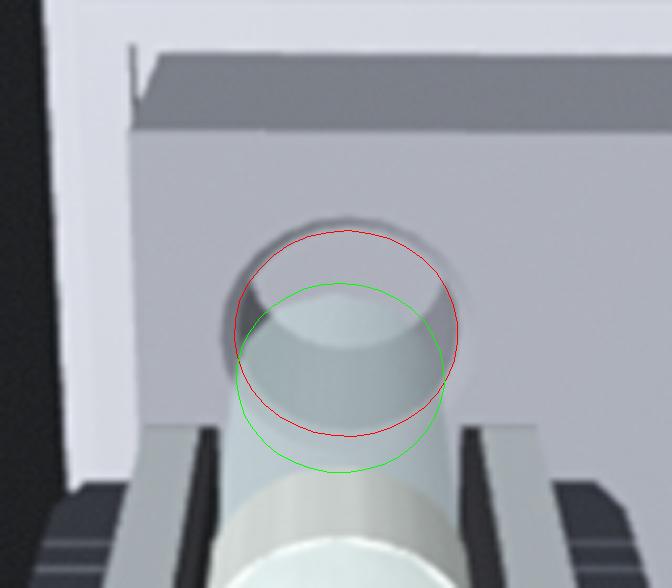

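```bash
python3 - <<'E'
from h import *
insert((-40,45),(-.2,1.6));print(env.current_clock())
E
```

```text
152 [ 527.74 -105.09  151.92] [-0.34 -0.31  0.28] [-0.05  0.   -0.01] 22.0
146 [ 527.76 -105.09  145.97] [-0.19 -0.24  0.3 ] [-0.03  0.03 -0.07] 22.1
140 [ 527.76 -105.1   139.96] [-1.09 -1.38  0.14] [-0.07 -0.06  0.01] 22.1
134 [ 527.71 -105.1   133.93] [-0.48 -0.46 -0.55] [ 0.01 -0.01 -0.  ] 21.8
130 [ 527.75 -105.1   129.97] [-0.77 -0.3   0.39] [ 0.03 -0.06 -0.04] 21.9
128 [ 527.79 -105.11  128.01] [ 0.71  0.11 -0.63] [-0.02 -0.03 -0.04] 21.8
127 [ 527.79 -105.11  126.99] [-0.25  0.06  0.53] [-0.03 -0.03 -0.03] 22.2
126 [ 527.9  -105.16  126.62] [-4.19  0.25 11.8 ] [ 0.12  0.65 -0.01] 22.0
contact
24.3167
```

```bash
python3 - <<'E'
from h import *
e=env.current_eef_pos()
env.set_gripper(42);env.movel([e[0],e[1],240],max_speed=150)
P=shift(CAR,(-.5,.25));Q=quat(np.pi+PSI)
env.set_gripper(60,80)
env.move_to([*P,240],Q);env.hold(.2);p=shot("wrist");print(env.current_eef_pos(),proj(p,[[*P,94]]),env.current_clock())
cv2.imwrite("pics/hh.png",p["img"][:,:,::-1])
E
```

```text
[ 561.89946073 -155.62264949  240.0435014 ] [[315.56935231 258.56598093]] 27.575
```

View pics/hh.png

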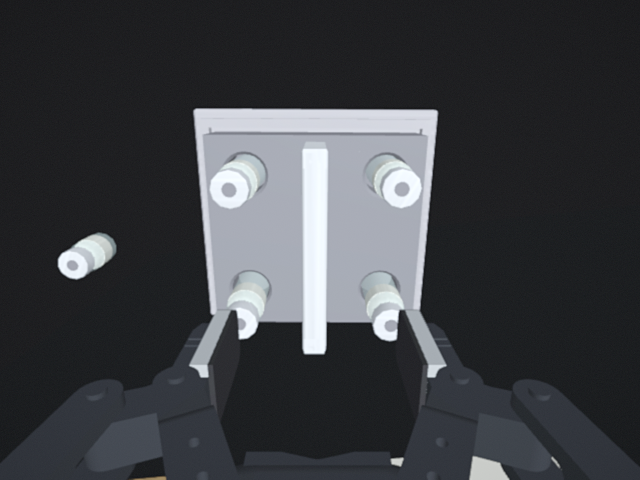

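```bash
python3 - <<'E'
from h import *
P=shift(CAR,(-.5,.25));Q=quat(np.pi+PSI)
env.set_gripper(45,80)
env.movel([*P,142],Q,max_speed=100);env.hold(.3);print(env.current_eef_pos(),env.current_wrist_force())
env.set_gripper(5,80);env.hold(.3);z0=env.current_eef_pos()[2]
print(env.current_opening(),env.current_gripper_force(),env.current_wrist_force(),z0)
for dz in(4,12,100):
    env.movel([*P,142+dz],Q,max_speed=25 if dz<50 else 40);env.hold(.3)
    print(dz,np.round(env.current_eef_pos(),2),np.round(env.current_wrist_force(),2),np.round(env.current_ft_torque(),3),round(env.current_opening(),2))
env.hold(1);print(env.current_eef_pos()[2]-z0,env.current_tool_rot(),env.current_clock())
a=shot("side")["img"][100:400,150:550,::-1];b=shot("wrist")["img"][:,:,::-1]
cv2.imwrite("pics/end.png",np.vstack([cv2.resize(a,(400,300)),cv2.resize(b,(400,300))]))
E
```

```text
[ 562.03828193 -155.74888417  142.28416237] [-0.00059697  0.31659096 -0.05008889]
12.498443068676758 78.8377296924591 [-1.60662975 -0.89240181  4.95498223] 142.2905512633214
4 [ 561.86 -155.66  145.86] [ 0.02  0.16 -5.29] [-0.011 -0.029 -0.001] 12.58
12 [ 561.88 -155.68  153.89] [-0.35  0.36 -4.91] [-0.059  0.006 -0.006] 12.56
100 [ 561.92 -155.68  241.97] [ 0.12 -0.67 -4.04] [ 0.004 -0.01  -0.026] 12.88
99.69585784426283 [ 5.72623922e-02  9.98359162e-01  2.03562849e-05 -2.97837801e-05] 35.025
```

View pics/end.png

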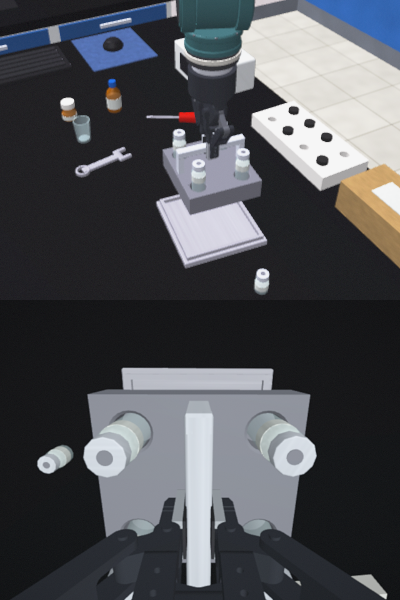

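The carrier hangs level above the empty dock. The side view (upper half) shows three vials, with the fourth hidden behind the gripper. The wrist view (lower half) shows two caps and the bases of the other two beside the fingers, and the bystanders that show look unmoved.

```bash
python3 -c "
from h import *
print(env.current_opening(),env.current_qd());print(env.close_job())"
```

```text
12.28404358015339 [ 1.26734629e-03 -5.71904861e-04  6.99473602e-04  1.37277505e-03
 -5.50225440e-05  3.37569852e-03]
the job is handed in; nothing more can be done
None
```

Both vials are in the carrier's empty pockets, and I handed the job in at about 35 s with the arm holding the carrier by its handle, level and still, about 100 mm above its dock with all four vials in it; no verdict came back.

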